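# Open the spares jar braced in the fiddle rack

## Robot

A 7-joint arm with a two-finger parallel gripper is mounted at the origin on the work surface. World frame = base frame: x ahead of the robot, y to its left, z up, the work surface at z = 0. Lengths are in m, angles in rad, forces in N, time in s.
With the tool pointing down it reaches from about 0.4 to 0.85 m from the base axis. Payload 4.5 kg.
Tool frame: the origin (TCP) lies on the centre line of the jaws, within the pads' length; the fingertips stand 11 mm ahead of it and the grasp point (between the pads) lies 8 mm behind it; z points along the fingers, y is the line along which they close (so a half turn about z gives the same grasp; the last joint's range is limited). The gripper opens to 88 mm and grips with 3 to 60 N. Pads are 18 mm wide; open, the fingers measure 123 mm over their backs; the gripper's body (75 mm by 187 mm) begins 45 mm behind the grasp point.
Start: joints at [1.272, 0.689, -0.195, 1.565, 0.157, 0.902, -0.215], TCP at [0.204, -0.591, 0.25] pointing down, gripper open.
Joint ranges: [-3.01, 3.01], [-0.46, 2.08], [-1.47, 1.51], [0.13, 2.56], [-1, 4.14], [0.04, 2.09], [-2.66, 2.66]. Speed limits (rad/s): [2.57, 2.57, 3.14, 3.14, 3.14, 3.14, 3.14].

## Interface

Orientations are given as a unit quaternion [x, y, z, w].
In Python, from plant import * gives the robot as it stands. The module is installed in compiled form; this text tells all that it offers.
- The arm moves only by the tool send_rows, never from a script. Its argument "motion" is a list of rows, each an object of numbers: "x", "y", "z": the shift along the tool's x, y, z in cm; "rx", "ry", "rz": the turn, a rotation vector about the tool's x, y, z in rad; "jaw": the finger opening in cm, from 0 to 8.81. In form: [{"x": .., "y": .., "z": .., "rx": .., "ry": .., "rz": .., "jaw": ..}, ...]. A call has exactly 5 rows; each row shifts and turns the commanded pose from where the row before left it, along the tool's axes as they then stand; what a row does not reach is not made up. A row lasts 1/10 s, in which the tool goes at most 50 mm and 8.59 degrees, less where a joint would pass 70% of its speed; a pose out of reach is approached as far as the arm can. A call is refused whole if a number of a shift passes 5 or a number of a turn 0.15, either way. A call with a gripper value outside its range is refused whole. The fingers move at their own pace and stop on an object; "grip_force" is the grip in N (left out, the last holds). Time passes only in rows, so rows that do not move let the fingers close, or fill a call up. It gives the time, the measured TCP pose, the force, the opening and the grip force at its end, in the units of the state.
- get_state(): the state, without advancing time (a new reading comes with each control period).
- snapshot(name): name is "scene" or "top" or "wrist"; returns a dict with "img" (480x640x3 uint8, red, green, blue), "vertical_fov" (degrees; the focal length in pixels is half the picture's height over the tangent of half this angle, whatever the lens; pixels are square), "cx", "cy" (the principal point, pixels), "D" ([k1, k2, p1, p2, k3] as OpenCV has them; the pictures are not rectified), "extrinsics" (4x4, takes a point from camera to world coordinates). Camera axes: x right, y up, looking along -z (the intrinsics and any distortion apply to the point x, -y, -z); pixel columns grow to the right and rows downward; lengths in m; the calibration is good to about 2 mm. A picture is of the moment at which its call begins. There is no depth.
- finish_job(): hands the job in; it is judged then, once.
The state is a dict: "clock": time; "q": joint angles; "qd": joint speeds; "joint_torque": joint torques, N m; "tool_pos": TCP position; "eef_rot": TCP orientation; "contact_force": force on the tool from outside, world axes, zero at the start; "moment": the same for the moment, N m; "opening": opening from 0.0 (shut) to 1.0 (fully open); "finger_force": force on a finger pad.
Only numpy, scipy, OpenCV 4.12 (cv2) and the standard library are available. Lean on these libraries where they do the work, as an engineer would, in place of code of your own. Each camera call takes 0.05 s, during which the arm holds its last target. There are 200 camera calls.

## Task

Stand the square glass jar of brass spares fully home in the square socket of the dark wooden fiddle rack, without dropping it, so that it cannot turn. Then unscrew its tight red cap anticlockwise, stop turning once the thread has let go, lift the cap straight off and finish while holding it level over the jar, its lower edge a centimetre or two clear above the mouth, so that it can go straight back on; leave the other things on the chart table where they are.

Things in the scene. Friction and masses are not known exactly. Their poses are not given: they have to be found in the camera images.
- jar: clear glass jar with brass spares inside, about 420 g: square body 70 x 70 mm, 82 mm high, then a round neck 47 mm across up to 104 mm with a lug thread. It stands loose on the table and may be lifted by its screwed-on cap. Origin: centre of the underside; x and y axes square to the sides, z up. Any of the four ways round fits the socket
- jar_mouth (a point): centre of the jar's mouth, on the jar's axis 106 mm above its underside, at the top of the springy rubber sealing ring on the rim (which rises up to 3 mm when the cap is off)
- cap: round red metal twist-off cap, 63 mm diameter, 17 mm high, 25 g, screwed tight on the jar: lower edge 92 mm, top 109 mm above the jar's underside; the square shoulder lies 4 mm and more below its edge. Origin: centre of its lower edge; z up; when tight its x axis lies 0 to 9 degrees anticlockwise of the jar's x axis
- cap_top (a point): centre of the cap's flat top, 17 mm above its lower edge. Seen from above the cap unscrews anticlockwise (0.2 to 0.8 N m at first), rising 1.5 mm; its lugs leave the thread when its x axis is 52 degrees anticlockwise of the jar's, and the seal lifts it about 2 mm more. It then lifts straight off; past 86 degrees is too far: the lugs near the next thread
- rack: dark hardwood fiddle rack, fixed to the table: block 110 (x) x 225 (y) x 38 mm with two sockets from its top, 30 mm deep: a square one, 73 x 73 mm with a 3 mm chamfered edge, centred 52 mm from the middle on its -y side, and a round one, 87 mm across, on its +y side (empty, not used). Origin: centre of its underside; axes along its sides, z up
- socket (a point): centre of the floor of the rack's square socket, 8 mm above the table; axes as the rack's: the socket's sides are along x and y
- mug: stainless steel mug, 78 mm across, 82 mm high, standing on the coaster; origin: centre of the underside; leave alone
- coaster: round green ceramic coaster, 100 mm across, 9 mm thick; origin: centre of the underside; leave alone
- case: blue polycarbonate binocular case with a black snap latch on its +x side, 108 x 150 x 60 mm; origin: centre of the underside; leave alone
- monocular: black rubber-armoured monocular lying on its side, 108 mm long, 43 mm across; origin: under its middle; leave alone
Mind the look-alikes: they are no part of the job. Several things have the shape of the cap; the one meant has the colours described above.

How it is judged:
On the way, in this order (a step that is already met when the one before it is completed fails the run):
1. the jar stands fully home in the square socket with its cap still screwed on (horizontal distance between jar and socket below 0.004 m and z of jar in the frame of socket below 0.003 m and angle between jar's own z axis and vertical below 0.06 rad and z of cap in the frame of jar below 0.095 m and angle between the x axis of cap and the x axis of jar, either way round below 0.4 rad), for 0.2 s.
2. the cap has been turned until its thread has let go, with the jar still home in the socket (angle between the x axis of cap and the x axis of jar, either way round above 0.87 rad and z of cap in the frame of jar above 0.093 m and horizontal distance between jar and socket below 0.004 m and z of jar in the frame of socket below 0.004 m), for 0.1 s.
At the end, for the whole second after the job is handed in: The gripper holds the cap, level within 11 degrees, its lower edge 3 to 35 mm above the sealing ring and its centre within 15 mm of the jar's axis, touching nothing but the fingers; the jar is at rest, upright and fully home in the square socket (within 4 mm of its centre and 3 mm of its floor) (contact force between the fingers and cap above 1 N and contact force between cap and jar below 0.2 N and z of cap in the frame of jar_mouth between 0.003 and 0.035 m and horizontal distance between cap and jar_mouth below 0.015 m and angle between cap's own z axis and vertical below 0.2 rad and linear speed of cap below 0.03 m/s and horizontal distance between jar and socket below 0.004 m and z of jar in the frame of socket below 0.003 m and angle between jar's own z axis and vertical below 0.06 rad and linear speed of jar below 0.02 m/s); the arm keeps its last pose, push and grip.
It fails at once if the jar is dropped (let go of and falling more than about 1 cm) (linear speed of jar above 0.45 m/s and contact force between the fingers and cap below 0.1 N and contact force between the fingers and jar below 0.1 N).
It fails at once if the cap is turned on past 86 degrees while still on the jar (angle between the x axis of cap and the x axis of jar, either way round above 1.5 rad and z of cap in the frame of jar below 0.102 m).
It fails at once if the jar is tipped over (angle between jar's own z axis and vertical above 0.6 rad).
It fails at once if the mug, coaster, binocular case or monocular is shifted by more than 25 mm (distance of any of mug, coaster, case, monocular from where it was at the start of the episode above 0.025 m).
It fails at once if the mug is tipped (angle between mug's own z axis and vertical above 0.3 rad).
It also fails if it takes over 54 s, if anything falls off the work surface, if the arm or the gripper's body presses on something with over 40 N, if the wrist force passes 120 N, or if a joint passes its speed limit or range.

## Working session

There is one attempt and no reset: what is moved stays moved. The work goes in short steps, Python scripts to look and compute and a tool call to move; the robot and the scene stay as the last step left them, time stands still between calls to the robot, and variables do not carry over. Pictures are saved under pics/ and viewed, at most 10 in all, crops included, and the job is handed in when it is done.

Besides the shell and the picture viewer there is one more tool, called after "Emit:" in YAML: its name, and indented under it one key for each argument. send_rows: Moves the arm, as the interface text tells. Its arguments: {"type":"object","properties":{"motion":{"type":"array"},"grip_force":{"type":"number"}},"required":["motion"]}

```bash
mkdir -p pics
cat > h.py <<'E'
import numpy as np, cv2
from plant import *
def K(s):
    f=240/np.tan(np.radians(s["vertical_fov"])/2)
    return np.array([[f,0,s["cx"]],[0,f,s["cy"]],[0,0,1]])
def ray(s,uv):
    p=cv2.undistortPoints(np.array(uv,float).reshape(-1,1,2),K(s),np.array(s["D"],float)).reshape(-1,2)
    E=np.array(s["extrinsics"]); d=np.c_[p[:,0],-p[:,1],-np.ones(len(p))]@E[:3,:3].T
    return E[:3,3],d
def onz(s,uv,z):
    o,d=ray(s,uv); return o+d*((z-o[2])/d[:,2])[:,None]
def save(s,n): cv2.imwrite("pics/"+n+".png",s["img"][:,:,::-1])
E
python3 - <<'E'
from h import *
import pickle
for n in("top","scene"):
    s=snapshot(n); pickle.dump(s,open(n+".pkl","wb")); save(s,n+"0"); print(n,s["vertical_fov"],s["D"],np.round(s["extrinsics"],3).tolist())
print(get_state())
E
```

```text
top 54.055271556731434 [0.03661763 0.         0.         0.         0.        ] [[0.003, 0.99, -0.139, 0.457], [-1.0, 0.004, 0.005, 0.009], [0.005, 0.139, 0.99, 1.035], [0.0, 0.0, 0.0, 1.0]]
scene 57.42084747185427 [-0.03596867  0.          0.          0.          0.        ] [[-0.517, -0.648, 0.56, 1.042], [0.856, -0.384, 0.346, 0.267], [-0.009, 0.658, 0.753, 0.66], [0.0, 0.0, 0.0, 1.0]]
{'clock': 0.1, 'q': array([ 1.27179367,  0.68988246, -0.19451133,  1.56622229,  0.15733935,
        0.90251644, -0.21514105]), 'qd': array([-4.91983195e-04, -2.89669849e-03,  7.48729827e-04, -1.81373980e-03,
       -1.17606555e-03, -7.19128989e-06, -8.93835391e-04]), 'joint_torque': array([-4.30191445e-03, -5.28503430e+01, -1.27181523e+00, -1.53836238e+01,
       -5.25815960e-02,  2.05966455e-03,  7.68990708e-05]), 'tool_pos': array([ 0.20395134, -0.59021164,  0.24900576]), 'eef_rot': array([ 9.86182683e-01,  1.65659432e-01, -2.13093290e-04, -7.88984802e-04]), 'contact_force': array([-0.1052672 , -0.37381418, -0.51051468]), 'moment': array([-0.03463475,  0.00266285,  0.02341809]), 'finger_force': 0.0, 'opening': 0.9987011362223988}
```

View pics/top0.png

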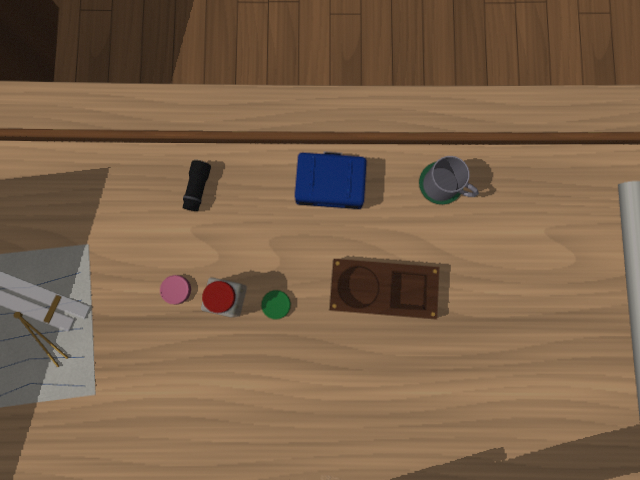

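View pics/scene0.png

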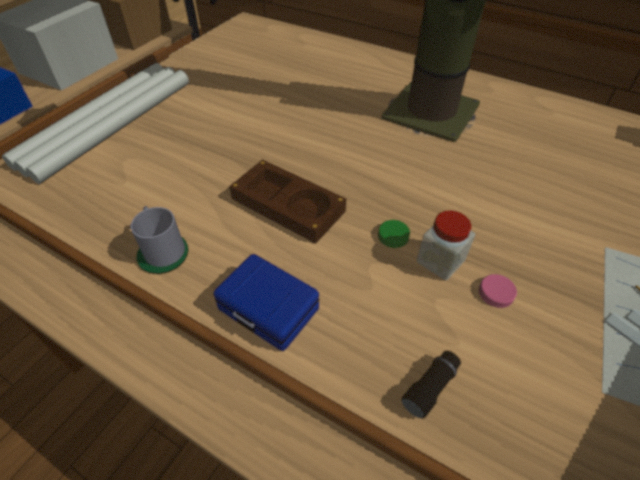

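The caps are: pink at top (175,290), red at (219,296) sitting on the glass jar, and green at (276,304). The red one fits because it is red and screwed on the square jar; I'll confirm it in a crop. The rack lies at about (385,288), with its square socket on the right (408,290).

Run:
```python
from h import *
import pickle
T=pickle.load(open("top.pkl","rb"));S=pickle.load(open("scene.pkl","rb"))
cen=[]
for s,n in((T,"top"),(S,"scene")):
    hsv=cv2.cvtColor(s["img"],cv2.COLOR_RGB2HSV)
    m=((hsv[...,0]<4)|(hsv[...,0]>176))&(hsv[...,1]>180)&(hsv[...,2]>60)
    k,l,st,c=cv2.connectedComponentsWithStats(m.astype(np.uint8))
    i=1+np.argmax(st[1:,4]); print(n,st[i],c[i])
    ct=max(cv2.findContours((l==i).astype(np.uint8),0,1)[0],key=len)
    w=onz(s,ct[:,0].astype(float),.109); print(cv2.minEnclosingCircle(w[:,:2].astype(np.float32)))
# rack
hsv=cv2.cvtColor(T["img"],cv2.COLOR_RGB2HSV); g=T["img"].sum(2)
m=np.zeros(g.shape,np.uint8); m[240:335,315:455]=(g[240:335,315:455]<200)
m=cv2.morphologyEx(m,cv2.MORPH_CLOSE,np.ones((15,15)))
ct=max(cv2.findContours(m,0,1)[0],key=cv2.contourArea)
w=onz(T,ct[:,0].astype(float),.038); print(cv2.minAreaRect(w[:,:2].astype(np.float32)))
a=cv2.resize(T["img"][255:345,140:300],None,fx=5,fy=5,interpolation=2)[:, :,::-1]
b=cv2.resize(T["img"][245:335,315:455],None,fx=5,fy=5,interpolation=2)[:,:,::-1]
cv2.imwrite("pics/crop1.png",a);cv2.imwrite("pics/crop2.png",b)
```

```text
top [203 282  31  30 758] [218.17546174 296.46306069]
((0.47704413533210754, 0.20189113914966583), 0.03043288178741932)
scene [436 212  34  29 319] [454.4169279  225.35109718]
((0.48332199454307556, 0.20673370361328125), 0.03288274630904198)
((0.4974250793457031, -0.13997600972652435), (0.23970600962638855, 0.11106321215629578), 85.56822967529297)
```

View pics/crop1.png

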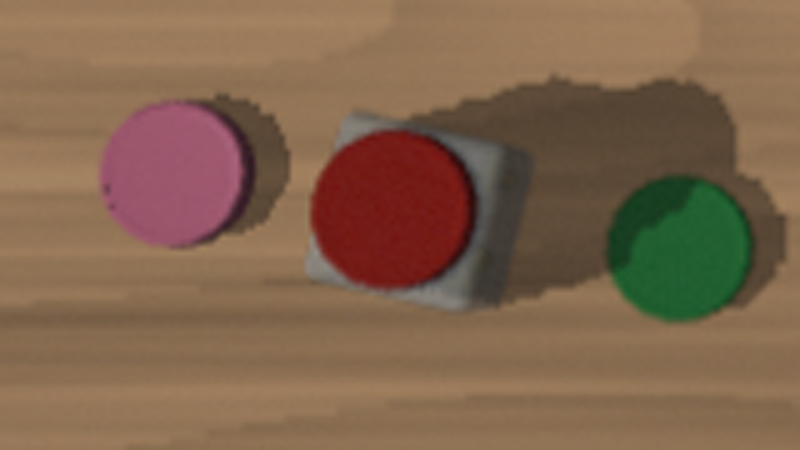

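View pics/crop2.png

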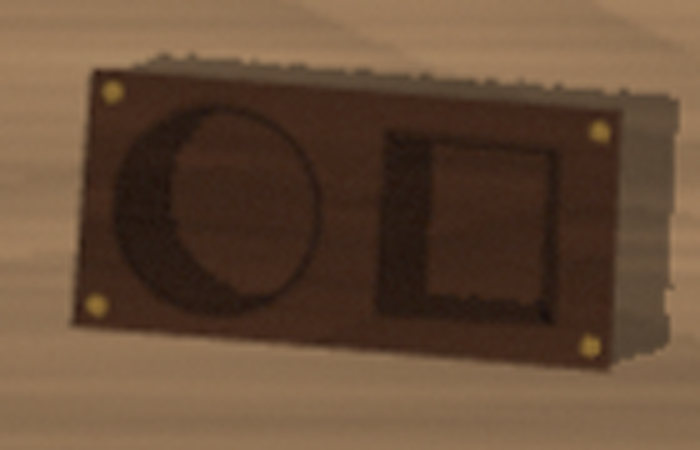

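The crop confirms it: the red cap at crop (392,210) sits on the square glass jar, while pink and green lie loose on the table. The rack crop shows brass screws at (113,91), (599,131), (591,346) and (97,305). Next I move over the rack for a wrist view.

Emit:
send_rows:
  motion:
    - {"x": 3.7,"y": -2.9}
    - {"x": 3.7,"y": -2.9}
    - {"x": 3.7,"y": -2.9}
    - {"x": 3.7,"y": -2.9}
    - {"x": 3.7,"y": -2.9}

```text
schema error: expected keys x, y, z, rx, ry, rz, jaw
```

Emit:
send_rows:
  motion:
    - {"x": 3.7,"y": -2.9}
    - {"x": 3.7,"y": -2.9}
    - {"x": 3.7,"y": -2.9}
    - {"x": 3.7,"y": -2.9}
    - {"x": 0,"y": 0}

```text
schema error: expected keys x, y, z, rx, ry, rz, jaw
```

Run:
```python
from h import *
import pickle
T=pickle.load(open("top.pkl","rb"))
c=np.array([[113,91],[599,131],[591,346],[97,305]],float)
w=onz(T,(c+.5)/5-.5+[315,245],.038)
print(np.round(w,4)); 
s=get_state();print(s["q"],s["tool_pos"],s["eef_rot"],s["clock"])
s=snapshot("wrist");pickle.dump(s,open("w1.pkl","wb"));save(s,"w1");print(s["vertical_fov"],s["D"],np.round(s["extrinsics"],3).tolist())
```

```text
[[ 0.5501 -0.0332  0.038 ]
 [ 0.534  -0.239   0.038 ]
 [ 0.444  -0.2328  0.038 ]
 [ 0.4601 -0.0263  0.038 ]]
[ 1.27179367  0.68988246 -0.19451133  1.56622229  0.15733935  0.90251644
 -0.21514105] [ 0.20395134 -0.59021164  0.24900576] [ 9.86182683e-01  1.65659432e-01 -2.13093290e-04 -7.88984802e-04] 0.1
68.35874788858911 [-0.01626903  0.          0.          0.          0.        ] [[0.327, 0.899, 0.291, 0.28], [-0.945, 0.312, 0.098, -0.564], [-0.002, -0.307, 0.952, 0.385], [0.0, 0.0, 0.0, 1.0]]
```

View pics/w1.png

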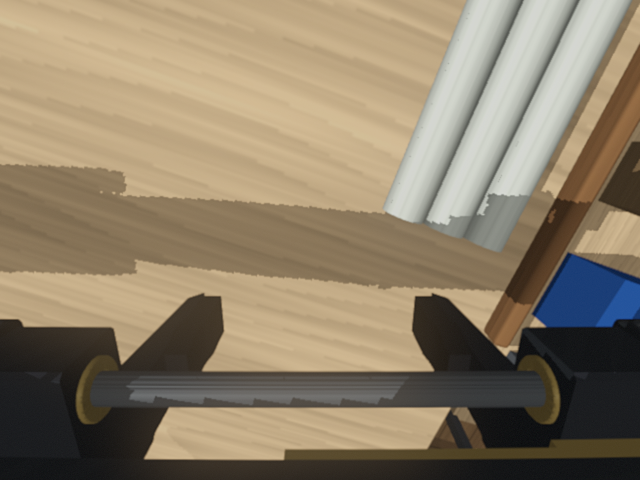

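Emit:
send_rows:
  motion:
    - {"x": 3.4,"y": -3.2,"z": 0,"rx": 0,"ry": 0,"rz": 0,"jaw": 8.8}
    - {"x": 3.4,"y": -3.2,"z": 0,"rx": 0,"ry": 0,"rz": 0,"jaw": 8.8}
    - {"x": 3.4,"y": -3.2,"z": 0,"rx": 0,"ry": 0,"rz": 0,"jaw": 8.8}
    - {"x": 3.4,"y": -3.2,"z": 0,"rx": 0,"ry": 0,"rz": 0,"jaw": 8.8}
    - {"x": 3.4,"y": -3.2,"z": 0,"rx": 0,"ry": 0,"rz": 0,"jaw": 8.8}

```text
clock: 0.65
tool_pos: [0.3131, -0.3822, 0.2497]
eef_rot: [0.986, 0.165, 0.0, -0.0]
contact_force: [1.4, 0.7, -0.3]
opening: 0.993
finger_force: 0.0
```

Emit:
send_rows:
  motion:
    - {"x": 3.4,"y": -3.2,"z": 0,"rx": 0,"ry": 0,"rz": 0,"jaw": 8.8}
    - {"x": 3.4,"y": -3.2,"z": 0,"rx": 0,"ry": 0,"rz": 0,"jaw": 8.8}
    - {"x": 3.4,"y": -3.2,"z": 0,"rx": 0,"ry": 0,"rz": 0,"jaw": 8.8}
    - {"x": 3.4,"y": -3.2,"z": 0,"rx": 0,"ry": 0,"rz": 0,"jaw": 8.8}
    - {"x": 3.4,"y": -3.2,"z": 0,"rx": 0,"ry": 0,"rz": 0,"jaw": 8.8}

```text
clock: 1.15
tool_pos: [0.4216, -0.1755, 0.2497]
eef_rot: [0.986, 0.166, 0.0, 0.0]
contact_force: [1.2, -0.5, -0.3]
opening: 1.0
finger_force: 0.0
```

Emit:
send_rows:
  motion:
    - {"x": 0,"y": 0,"z": 0,"rx": 0,"ry": 0,"rz": 0.14,"jaw": 8.8}
    - {"x": 0,"y": 0,"z": 0,"rx": 0,"ry": 0,"rz": 0.14,"jaw": 8.8}
    - {"x": 0,"y": 0,"z": 0,"rx": 0,"ry": 0,"rz": 0.13,"jaw": 8.8}
    - {"x": 0,"y": 0,"z": 0,"rx": 0,"ry": 0,"rz": 0,"jaw": 8.8}
    - {"x": 0,"y": 0,"z": 0,"rx": 0,"ry": 0,"rz": 0,"jaw": 8.8}

```text
clock: 1.65
tool_pos: [0.4209, -0.1771, 0.2496]
eef_rot: [0.999, -0.037, -0.0, 0.0]
contact_force: [-0.0, -0.5, 0.3]
opening: 0.999
finger_force: 0.0
```

Run:
```python
from h import *
import pickle
s=get_state();print(s["q"],s["tool_pos"],s["eef_rot"],s["clock"],s["contact_force"])
s=snapshot("wrist");pickle.dump(s,open("w2.pkl","wb"));save(s,"w2");print(np.round(s["extrinsics"],3).tolist())
hsv=cv2.cvtColor(s["img"],cv2.COLOR_RGB2HSV)
m=((hsv[...,0]>15)&(hsv[...,0]<28)&(hsv[...,1]>110)&(hsv[...,2]>90)).astype(np.uint8)
k,l,st,c=cv2.connectedComponentsWithStats(m)
for i in range(1,k):
    if 30<st[i,4]<800: print(st[i],c[i],onz(s,c[i:i+1],.038)[0])
```

```text
[ 0.31606204  0.47487225 -0.02829843  2.05851974  0.02298256  0.60876803
 -1.37265336] [ 0.42092123 -0.17709245  0.24964194] [ 9.99317562e-01 -3.69375284e-02 -1.61511325e-04  6.37608207e-05] 1.65 [-0.03743963 -0.46575005  0.27198446]
[[-0.074, 0.949, 0.306, 0.501], [-0.997, -0.07, -0.023, -0.183], [0.0, -0.307, 0.952, 0.386], [0.0, 0.0, 0.0, 1.0]]
[144  83  11  11  96] [149.15625     88.19791667] [ 0.55089013 -0.03306815  0.038     ]
[373  83  11  12  94] [378.35106383  88.25531915] [ 0.53504517 -0.24065119  0.038     ]
[157 183  11  10  81] [161.83950617 187.75308642] [ 0.46072168 -0.0261317   0.038     ]
[369 184  10  10  77] [373.44155844 188.15584416] [ 0.44479829 -0.23378063  0.038     ]
[ 76 356  39  68 560] [ 88.         385.19464286] [0.23501028 0.11235684 0.038     ]
[540 360  20  64 409] [552.200489   394.12958435] [ 0.18064656 -0.44379083  0.038     ]
```

View pics/w2.png

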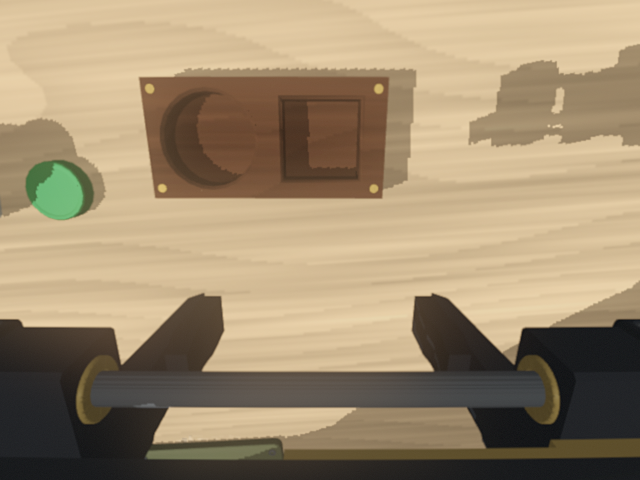

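The rack screws show at (149,88), (378,88), (162,188) and (373,188), and the wrist view agrees with the top view. That puts the socket at about (0.4935, -0.185) with yaw -4.4°. Next I look at the jar.

Emit:
send_rows:
  motion:
    - {"x": -0.5,"y": -4.7,"z": 0,"rx": 0,"ry": 0,"rz": 0,"jaw": 8.8}
    - {"x": -0.5,"y": -4.7,"z": 0,"rx": 0,"ry": 0,"rz": 0,"jaw": 8.8}
    - {"x": -0.5,"y": -4.7,"z": 0,"rx": 0,"ry": 0,"rz": 0,"jaw": 8.8}
    - {"x": -0.5,"y": -4.7,"z": 0,"rx": 0,"ry": 0,"rz": 0,"jaw": 8.8}
    - {"x": -0.5,"y": -4.7,"z": 0,"rx": 0,"ry": 0,"rz": 0,"jaw": 8.8}

```text
clock: 2.2
tool_pos: [0.414, 0.0606, 0.2498]
eef_rot: [0.999, -0.038, 0.0, -0.0]
contact_force: [2.0, 1.1, 0.5]
opening: 0.998
finger_force: 0.0
```

Emit:
send_rows:
  motion:
    - {"x": -0.5,"y": -4.7,"z": 0,"rx": 0,"ry": 0,"rz": 0,"jaw": 8.8}
    - {"x": -0.5,"y": -4.7,"z": 0,"rx": 0,"ry": 0,"rz": 0,"jaw": 8.8}
    - {"x": -0.5,"y": -4.7,"z": 0,"rx": 0,"ry": 0,"rz": 0,"jaw": 8.8}
    - {"x": 0,"y": 0,"z": 0,"rx": 0,"ry": 0,"rz": 0,"jaw": 8.8}
    - {"x": 0,"y": 0,"z": 0,"rx": 0,"ry": 0,"rz": 0,"jaw": 8.8}

```text
clock: 2.7
tool_pos: [0.4098, 0.2015, 0.2495]
eef_rot: [0.999, -0.036, -0.0, 0.0]
contact_force: [0.2, -0.3, -1.0]
opening: 0.997
finger_force: 0.0
```

Run:
```python
from h import *
import pickle
s=get_state();print(s["q"],s["tool_pos"],s["eef_rot"],s["clock"],s["contact_force"])
s=snapshot("wrist");pickle.dump(s,open("w3.pkl","wb"))
hsv=cv2.cvtColor(s["img"],cv2.COLOR_RGB2HSV)
m=(((hsv[...,0]<4)|(hsv[...,0]>176))&(hsv[...,1]>150)&(hsv[...,2]>60)).astype(np.uint8)
k,l,st,c=cv2.connectedComponentsWithStats(m)
i=1+np.argmax(st[1:,4]); print(st[i],c[i])
ct=max(cv2.findContours((l==i).astype(np.uint8),0,1)[0],key=len)
w=onz(s,ct[:,0].astype(float),.109); print(cv2.minEnclosingCircle(w[:,:2].astype(np.float32)))
x,y=c[i].astype(int); x0=np.clip(x-80,0,480);y0=np.clip(y-70,0,340); print(x0,y0)
cv2.imwrite("pics/w3c.png",cv2.resize(s["img"][y0:y0+140,x0:x0+160],None,fx=4,fy=4,interpolation=2)[:,:,::-1])
```

```text
[-0.57981395  0.47597312  0.03251325  2.06056714 -0.0262964   0.60589455
 -2.17301377] [0.40975167 0.20152983 0.24950572] [ 9.99335217e-01 -3.64564008e-02 -2.15402157e-04  9.59771494e-05] 2.7 [ 0.22835464 -0.33257774 -0.98811438]
[ 283  111   68   77 3148] [319.55972046 147.98506989]
((0.47731322050094604, 0.19780981540679932), 0.028233276680111885)
239 77
```

View pics/w3c.png

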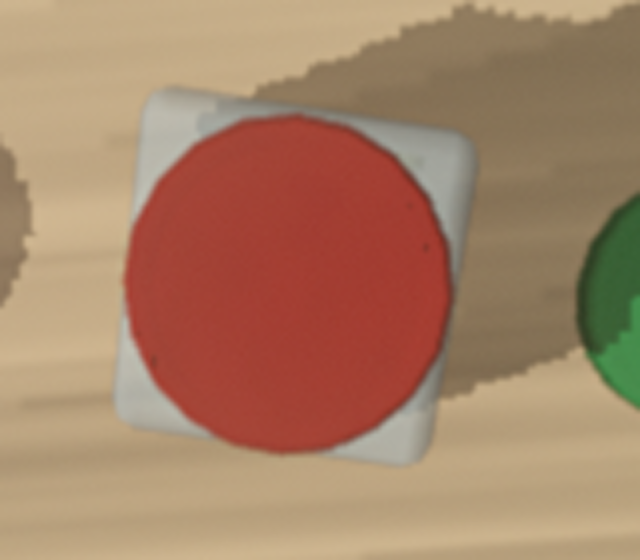

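Run:
```python
from h import *
import pickle
def f(s,lo):
    hsv=cv2.cvtColor(s["img"],cv2.COLOR_RGB2HSV)
    m=(((hsv[...,0]<9)|(hsv[...,0]>174))&(hsv[...,1]>lo)&(hsv[...,2]>50)).astype(np.uint8)
    k,l,st,c=cv2.connectedComponentsWithStats(m)
    i=1+np.argmax([ (st[j,4] if 20<st[j,2]<100 and 20<st[j,3]<100 else 0) for j in range(1,k)]); print(st[i],c[i])
    ct=max(cv2.findContours((l==i).astype(np.uint8),0,1)[0],key=len)
    w=onz(s,ct[:,0].astype(float),.109)[:,:2].astype(np.float32); print(cv2.minEnclosingCircle(w),cv2.fitEllipse(w))
s=pickle.load(open("w3.pkl","rb")); f(s,140)
f(pickle.load(open("top.pkl","rb")),170)
c=np.array([[145,85],[477,131],[430,468],[112,423]],float)
w=onz(s,(c+.5)/4-.5+[239,77],.081);print(w.mean(0),w)
for a,b in((0,1),(3,2),(3,0),(2,1)):
    d=w[b]-w[a];print(np.degrees(np.arctan2(d[1],d[0])),np.hypot(*d[:2]))
```

```text
[ 270  106   82   84 5286] [310.5872115  147.73098751]
((0.4782602787017822, 0.20195244252681732), 0.030808236449956894) ((0.4781002700328827, 0.2019595354795456), (0.060261648148298264, 0.06039128825068474), 148.9708251953125)
[202 281  32  31 775] [218.09419355 296.37935484]
((0.47711917757987976, 0.20215283334255219), 0.0313393697142601) ((0.47725698351860046, 0.20200492441654205), (0.05789164826273918, 0.060324776917696), 176.783203125)
[0.47835889 0.20179334 0.081     ] [[0.51854844 0.22793615 0.081     ]
 [0.5050795  0.16208285 0.081     ]
 [0.43758827 0.17486614 0.081     ]
 [0.45221935 0.2422882  0.081     ]]
-101.55924559382188 0.06721658710905436
-102.24376280492815 0.06899132504498537
-12.20923857160336 0.06786404979731277
-10.72515451480093 0.06869118662188461
```

Emit:
send_rows:
  motion:
    - {"x": 3.4,"y": -0.25,"z": 0,"rx": 0,"ry": 0,"rz": 0,"jaw": 8.8}
    - {"x": 3.4,"y": -0.25,"z": 2,"rx": 0,"ry": 0,"rz": 0,"jaw": 8.8}
    - {"x": 0,"y": 0,"z": 4,"rx": 0,"ry": 0,"rz": 0.13,"jaw": 8.8}
    - {"x": 0,"y": 0,"z": 2.5,"rx": 0,"ry": 0,"rz": 0,"jaw": 8.8}
    - {"x": 0,"y": 0,"z": 0,"rx": 0,"ry": 0,"rz": 0,"jaw": 8.8}

```text
clock: 3.25
tool_pos: [0.4766, 0.1969, 0.162]
eef_rot: [0.994, -0.105, -0.003, 0.002]
contact_force: [-0.9, -0.3, -0.2]
opening: 1.001
finger_force: 0.0
```

Emit:
send_rows:
  motion:
    - {"x": 0,"y": 0,"z": 2,"rx": 0,"ry": 0,"rz": 0,"jaw": 8.8}
    - {"x": 0,"y": 0,"z": 2,"rx": 0,"ry": 0,"rz": 0,"jaw": 8.8}
    - {"x": 0,"y": 0,"z": 1,"rx": 0,"ry": 0,"rz": 0,"jaw": 8.8}
    - {"x": 0,"y": 0,"z": 0.8,"rx": 0,"ry": 0,"rz": 0,"jaw": 8.8}
    - {"x": 0,"y": 0,"z": 0,"rx": 0,"ry": 0,"rz": 0,"jaw": 8.8}

```text
clock: 3.75
tool_pos: [0.4784, 0.1999, 0.1068]
eef_rot: [0.995, -0.104, -0.0, 0.0]
contact_force: [0.0, 0.0, 0.6]
opening: 0.999
finger_force: 0.0
```

Emit:
send_rows:
  motion:
    - {"x": 0,"y": -0.15,"z": 0.3,"rx": 0,"ry": 0,"rz": 0,"jaw": 8.8}
    - {"x": 0,"y": 0,"z": 0.3,"rx": 0,"ry": 0,"rz": 0,"jaw": 8.8}
    - {"x": 0,"y": 0,"z": 0,"rx": 0,"ry": 0,"rz": 0,"jaw": 8.8}
    - {"x": 0,"y": 0,"z": 0,"rx": 0,"ry": 0,"rz": 0,"jaw": 5.5}
    - {"x": 0,"y": 0,"z": 0,"rx": 0,"ry": 0,"rz": 0,"jaw": 5.5}
  grip_force: 40

```text
clock: 4.25
tool_pos: [0.4787, 0.202, 0.1009]
eef_rot: [0.995, -0.103, 0.0, -0.0]
contact_force: [-1.1, -0.1, -0.0]
opening: 0.842
finger_force: 0.0
```

Emit:
send_rows:
  motion:
    - {"x": 0,"y": 0,"z": 0,"rx": 0,"ry": 0,"rz": 0,"jaw": 5.5}
    - {"x": 0,"y": 0,"z": 0,"rx": 0,"ry": 0,"rz": 0,"jaw": 5.5}
    - {"x": 0,"y": 0,"z": 0,"rx": 0,"ry": 0,"rz": 0,"jaw": 5.5}
    - {"x": 0,"y": 0,"z": 0,"rx": 0,"ry": 0,"rz": 0,"jaw": 5.5}
    - {"x": 0,"y": 0,"z": 0,"rx": 0,"ry": 0,"rz": 0,"jaw": 5.5}

```text
clock: 4.75
tool_pos: [0.4786, 0.2016, 0.1008]
eef_rot: [0.995, -0.104, -0.0, 0.0]
contact_force: [-0.6, -1.6, 1.1]
opening: 0.706
finger_force: 40.0
```

Emit:
send_rows:
  motion:
    - {"x": 0,"y": 0,"z": -0.5,"rx": 0,"ry": 0,"rz": 0,"jaw": 5.5}
    - {"x": 0,"y": 0,"z": -1.5,"rx": 0,"ry": 0,"rz": 0,"jaw": 5.5}
    - {"x": 0,"y": 0,"z": -2.5,"rx": 0,"ry": 0,"rz": 0,"jaw": 5.5}
    - {"x": 0,"y": 0,"z": -2.5,"rx": 0,"ry": 0,"rz": 0,"jaw": 5.5}
    - {"x": 0,"y": 0,"z": -1,"rx": 0,"ry": 0,"rz": 0,"jaw": 5.5}

```text
clock: 5.25
tool_pos: [0.4791, 0.2026, 0.1822]
eef_rot: [0.995, -0.103, 0.001, -0.001]
contact_force: [1.5, 0.9, -6.3]
opening: 0.709
finger_force: 40.0
```

Emit:
send_rows:
  motion:
    - {"x": 0,"y": 0,"z": 0,"rx": 0,"ry": 0,"rz": -0.063,"jaw": 5.5}
    - {"x": 0,"y": 0,"z": 0,"rx": 0,"ry": 0,"rz": -0.063,"jaw": 5.5}
    - {"x": 0,"y": 0,"z": 0,"rx": 0,"ry": 0,"rz": 0,"jaw": 5.5}
    - {"x": 0,"y": 0,"z": 0,"rx": 0,"ry": 0,"rz": 0,"jaw": 5.5}
    - {"x": 0,"y": 0,"z": 0,"rx": 0,"ry": 0,"rz": 0,"jaw": 5.5}

```text
clock: 5.75
tool_pos: [0.4783, 0.2019, 0.1802]
eef_rot: [0.999, -0.041, -0.0, 0.0]
contact_force: [-0.1, 0.1, -5.7]
opening: 0.704
finger_force: 40.0
```

Run:
```python
from h import *
s=get_state();print(s["tool_pos"],s["eef_rot"],s["clock"],s["contact_force"],s["moment"],s["opening"])
```

```text
[0.47830948 0.20188907 0.18024929] [ 9.99155177e-01 -4.10936649e-02 -4.24600461e-04  2.49445494e-04] 5.75 [-0.11651778  0.12487534 -5.66005084] [-0.00174851  0.011855   -0.03718612] 0.7044958143681834
```

Emit:
send_rows:
  motion:
    - {"x": 0.2,"y": 1.5,"z": 0,"rx": 0,"ry": 0,"rz": 0,"jaw": 5.5}
    - {"x": 0.4,"y": 3,"z": 0,"rx": 0,"ry": 0,"rz": 0,"jaw": 5.5}
    - {"x": 0.5,"y": 4,"z": 0,"rx": 0,"ry": 0,"rz": 0,"jaw": 5.5}
    - {"x": 0.5,"y": 4,"z": 0,"rx": 0,"ry": 0,"rz": 0,"jaw": 5.5}
    - {"x": 0.5,"y": 4,"z": 0,"rx": 0,"ry": 0,"rz": 0,"jaw": 5.5}

```text
clock: 6.25
tool_pos: [0.4857, 0.0329, 0.1807]
eef_rot: [0.999, -0.041, -0.0, 0.001]
contact_force: [1.2, -0.6, -6.4]
opening: 0.707
finger_force: 40.0
```

Emit:
send_rows:
  motion:
    - {"x": 0.5,"y": 4,"z": 0,"rx": 0,"ry": 0,"rz": 0,"jaw": 5.5}
    - {"x": 0.5,"y": 4,"z": 0,"rx": 0,"ry": 0,"rz": 0,"jaw": 5.5}
    - {"x": 0.5,"y": 4,"z": 0,"rx": 0,"ry": 0,"rz": 0,"jaw": 5.5}
    - {"x": 0.5,"y": 4,"z": 0,"rx": 0,"ry": 0,"rz": 0,"jaw": 5.5}
    - {"x": 0.4,"y": 3,"z": 0,"rx": 0,"ry": 0,"rz": 0,"jaw": 5.5}

```text
clock: 6.75
tool_pos: [0.4933, -0.1603, 0.1807]
eef_rot: [0.999, -0.043, -0.0, 0.001]
contact_force: [0.7, -0.4, -5.4]
opening: 0.711
finger_force: 40.0
```

Emit:
send_rows:
  motion:
    - {"x": 0.2,"y": 2.4,"z": 0,"rx": 0,"ry": 0,"rz": 0,"jaw": 5.5}
    - {"x": 0,"y": 0.5,"z": 0,"rx": 0,"ry": 0,"rz": 0,"jaw": 5.5}
    - {"x": 0,"y": 0,"z": 0,"rx": 0,"ry": 0,"rz": 0,"jaw": 5.5}
    - {"x": 0,"y": 0,"z": 0,"rx": 0,"ry": 0,"rz": 0,"jaw": 5.5}
    - {"x": 0,"y": 0,"z": 0,"rx": 0,"ry": 0,"rz": 0,"jaw": 5.5}

```text
clock: 7.25
tool_pos: [0.4944, -0.1829, 0.1807]
eef_rot: [0.999, -0.039, -0.0, -0.0]
contact_force: [0.3, 0.4, -5.3]
opening: 0.706
finger_force: 40.0
```

Run:
```python
from h import *
import pickle
for i in range(2):
    t=snapshot("top"); s=get_state();print(s["tool_pos"],s["eef_rot"],s["clock"],s["contact_force"],s["moment"],s["opening"])
s=snapshot("scene");pickle.dump(s,open("s2.pkl","wb"))
cv2.imwrite("pics/s2.png",cv2.resize(s["img"][90:260,210:380],None,fx=3.5,fy=3.5,interpolation=2)[:,:,::-1])
```

```text
[ 0.49441362 -0.18298853  0.18070163] [ 9.99225820e-01 -3.93394609e-02 -1.18140557e-04 -3.91333251e-04] 7.3 [ 0.43988454  0.76274199 -6.21386204] [ 0.02483015 -0.02186883  0.00127568] 0.7080323388926544
[ 0.49442619 -0.18324559  0.18074382] [ 9.99218320e-01 -3.95307067e-02 -6.71878477e-05 -2.61985898e-04] 7.35 [-0.25021983  0.53986255 -5.74336019] [ 0.10563363 -0.03405821 -0.02162072] 0.7060968368298648
```

View pics/s2.png

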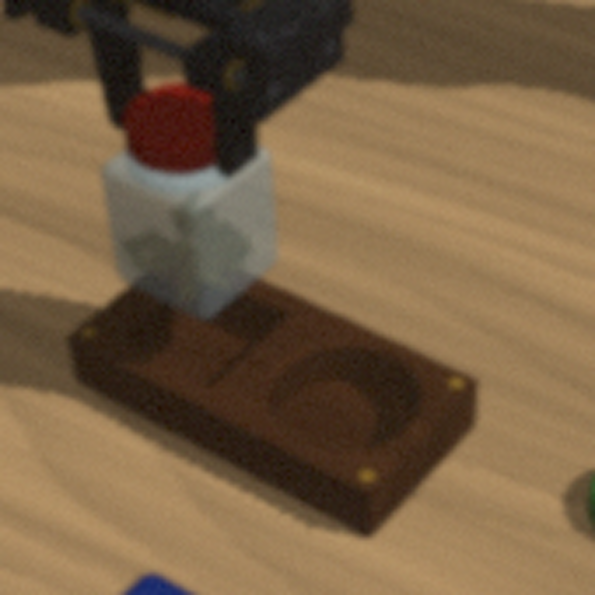

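The jar hangs level and square above the square socket, at crop (195,240). I nudge it by 2 mm and lower it.

Emit:
send_rows:
  motion:
    - {"x": -0.1,"y": 0.2,"z": 0.5,"rx": 0,"ry": 0,"rz": 0,"jaw": 5.5}
    - {"x": 0,"y": 0,"z": 1.2,"rx": 0,"ry": 0,"rz": 0,"jaw": 5.5}
    - {"x": 0,"y": 0,"z": 1.2,"rx": 0,"ry": 0,"rz": 0,"jaw": 5.5}
    - {"x": 0,"y": 0,"z": 0.8,"rx": 0,"ry": 0,"rz": 0,"jaw": 5.5}
    - {"x": 0,"y": 0,"z": 0,"rx": 0,"ry": 0,"rz": 0,"jaw": 5.5}

```text
clock: 7.9
tool_pos: [0.4921, -0.1861, 0.142]
eef_rot: [0.999, -0.041, -0.002, -0.0]
contact_force: [-0.5, 0.3, -5.3]
opening: 0.708
finger_force: 40.0
```

Emit:
send_rows:
  motion:
    - {"x": 0,"y": 0,"z": 0.2,"rx": 0,"ry": 0,"rz": 0,"jaw": 5.5}
    - {"x": 0,"y": 0,"z": 0.2,"rx": 0,"ry": 0,"rz": 0,"jaw": 5.5}
    - {"x": 0,"y": 0,"z": 0.2,"rx": 0,"ry": 0,"rz": 0,"jaw": 5.5}
    - {"x": 0,"y": 0,"z": 0.2,"rx": 0,"ry": 0,"rz": 0,"jaw": 5.5}
    - {"x": 0,"y": 0,"z": 0,"rx": 0,"ry": 0,"rz": 0,"jaw": 5.5}

```text
clock: 8.4
tool_pos: [0.4931, -0.1865, 0.1356]
eef_rot: [0.999, -0.041, -0.0, 0.0]
contact_force: [0.1, -0.8, -5.9]
opening: 0.707
finger_force: 40.0
```

Emit:
send_rows:
  motion:
    - {"x": 0,"y": -0.1,"z": 0.2,"rx": 0,"ry": 0,"rz": 0,"jaw": 5.5}
    - {"x": 0,"y": 0,"z": 0.2,"rx": 0,"ry": 0,"rz": 0,"jaw": 5.5}
    - {"x": 0,"y": 0,"z": 0.2,"rx": 0,"ry": 0,"rz": 0,"jaw": 5.5}
    - {"x": 0,"y": 0,"z": 0.2,"rx": 0,"ry": 0,"rz": 0,"jaw": 5.5}
    - {"x": 0,"y": 0,"z": 0,"rx": 0,"ry": 0,"rz": 0,"jaw": 5.5}

```text
clock: 8.9
tool_pos: [0.4932, -0.1855, 0.1274]
eef_rot: [0.999, -0.041, -0.0, -0.0]
contact_force: [0.4, -0.1, -5.5]
opening: 0.705
finger_force: 40.0
```

It went in freely. The floor should come at TCP z of about 0.109.

Emit:
send_rows:
  motion:
    - {"x": 0,"y": 0,"z": 0.4,"rx": 0,"ry": 0,"rz": 0,"jaw": 5.5}
    - {"x": 0,"y": 0,"z": 0.4,"rx": 0,"ry": 0,"rz": 0,"jaw": 5.5}
    - {"x": 0,"y": 0,"z": 0.4,"rx": 0,"ry": 0,"rz": 0,"jaw": 5.5}
    - {"x": 0,"y": 0,"z": 0.4,"rx": 0,"ry": 0,"rz": 0,"jaw": 5.5}
    - {"x": 0,"y": 0,"z": 0,"rx": 0,"ry": 0,"rz": 0,"jaw": 5.5}

```text
clock: 9.4
tool_pos: [0.493, -0.1854, 0.1111]
eef_rot: [0.999, -0.041, -0.0, -0.0]
contact_force: [0.6, -0.6, -6.1]
opening: 0.704
finger_force: 40.0
```

Emit:
send_rows:
  motion:
    - {"x": 0,"y": 0,"z": 0.1,"rx": 0,"ry": 0,"rz": 0,"jaw": 5.5}
    - {"x": 0,"y": 0,"z": 0.1,"rx": 0,"ry": 0,"rz": 0,"jaw": 5.5}
    - {"x": 0,"y": 0,"z": 0.1,"rx": 0,"ry": 0,"rz": 0,"jaw": 5.5}
    - {"x": 0,"y": 0,"z": 0,"rx": 0,"ry": 0,"rz": 0,"jaw": 5.5}
    - {"x": 0,"y": 0,"z": 0,"rx": 0,"ry": 0,"rz": 0,"jaw": 5.5}

```text
clock: 9.9
tool_pos: [0.4934, -0.1856, 0.1089]
eef_rot: [0.999, -0.041, 0.0, 0.0]
contact_force: [0.2, 0.2, -4.6]
opening: 0.706
finger_force: 40.0
```

Emit:
send_rows:
  motion:
    - {"x": 0,"y": 0,"z": 0.1,"rx": 0,"ry": 0,"rz": 0,"jaw": 5.5}
    - {"x": 0,"y": 0,"z": 0,"rx": 0,"ry": 0,"rz": 0,"jaw": 5.5}
    - {"x": 0,"y": 0,"z": 0,"rx": 0,"ry": 0,"rz": 0,"jaw": 5.5}
    - {"x": 0,"y": 0,"z": 0,"rx": 0,"ry": 0,"rz": 0,"jaw": 5.5}
    - {"x": 0,"y": 0,"z": 0,"rx": 0,"ry": 0,"rz": 0,"jaw": 5.5}

```text
clock: 10.4
tool_pos: [0.4935, -0.1856, 0.1087]
eef_rot: [0.999, -0.041, 0.001, 0.0]
contact_force: [-1.6, -0.6, 4.7]
opening: 0.709
finger_force: 40.0
```

The jar is on the floor. I tighten the grip and begin unscrewing (anticlockwise is negative rz).

Emit:
send_rows:
  motion:
    - {"x": 0,"y": 0,"z": 0,"rx": 0,"ry": 0,"rz": 0,"jaw": 5.5}
    - {"x": 0,"y": 0,"z": 0,"rx": 0,"ry": 0,"rz": 0,"jaw": 5.5}
    - {"x": 0,"y": 0,"z": 0,"rx": 0,"ry": 0,"rz": 0,"jaw": 5.5}
    - {"x": 0,"y": 0,"z": 0,"rx": 0,"ry": 0,"rz": -0.05,"jaw": 5.5}
    - {"x": 0,"y": 0,"z": 0,"rx": 0,"ry": 0,"rz": -0.05,"jaw": 5.5}
  grip_force: 60

```text
clock: 10.9
tool_pos: [0.4938, -0.1858, 0.1088]
eef_rot: [1.0, 0.01, 0.001, 0.0]
contact_force: [-2.3, -0.2, 7.5]
opening: 0.707
finger_force: 61.0
```

Run:
```python
from h import *
s=get_state();print(s["tool_pos"],s["eef_rot"],s["q"],s["contact_force"],s["moment"],s["opening"],s["finger_force"])
```

```text
[ 0.49379332 -0.18575036  0.10879118] [9.99948744e-01 1.00829821e-02 8.32720815e-04 3.85309316e-04] [ 0.3259374   0.78583108 -0.08896229  1.97775624  0.16970842  0.38316266
 -1.44515277] [-2.29441493 -0.15556329  7.52690084] [ 0.21287895  0.22704608 -0.31890645] 0.7069265451912984 61.04960570577532
```

Emit:
send_rows:
  motion:
    - {"x": 0,"y": 0,"z": -0.01,"rx": 0,"ry": 0,"rz": -0.05,"jaw": 5.5}
    - {"x": 0,"y": 0,"z": -0.01,"rx": 0,"ry": 0,"rz": -0.05,"jaw": 5.5}
    - {"x": 0,"y": 0,"z": -0.01,"rx": 0,"ry": 0,"rz": -0.05,"jaw": 5.5}
    - {"x": 0,"y": 0,"z": -0.01,"rx": 0,"ry": 0,"rz": -0.05,"jaw": 5.5}
    - {"x": 0,"y": 0,"z": -0.01,"rx": 0,"ry": 0,"rz": -0.05,"jaw": 5.5}

```text
clock: 11.4
tool_pos: [0.4939, -0.186, 0.1092]
eef_rot: [0.991, 0.135, 0.001, 0.001]
contact_force: [-0.7, -0.8, 4.9]
opening: 0.703
finger_force: 61.1
```

Run:
```python
from h import *
s=get_state();print(s["tool_pos"],s["eef_rot"],s["q"],s["contact_force"],s["moment"],s["opening"],s["finger_force"])
```

```text
[ 0.49388998 -0.18604231  0.10923931] [9.90902852e-01 1.34574739e-01 8.77794787e-04 6.37268994e-04] [ 0.36092163  0.78634277 -0.14624002  1.97546662  0.27190835  0.39617882
 -1.29512595] [-0.65568743 -0.79766125  4.94554586] [ 0.05065879  0.15757709 -0.1546719 ] 0.7030723307840008 61.05908334022388
```

Emit:
send_rows:
  motion:
    - {"x": 0,"y": 0,"z": -0.015,"rx": 0,"ry": 0,"rz": -0.075,"jaw": 5.5}
    - {"x": 0,"y": 0,"z": -0.015,"rx": 0,"ry": 0,"rz": -0.075,"jaw": 5.5}
    - {"x": 0,"y": 0,"z": -0.015,"rx": 0,"ry": 0,"rz": -0.075,"jaw": 5.5}
    - {"x": 0,"y": 0,"z": -0.015,"rx": 0,"ry": 0,"rz": -0.075,"jaw": 5.5}
    - {"x": 0,"y": 0,"z": -0.015,"rx": 0,"ry": 0,"rz": -0.075,"jaw": 5.5}

```text
clock: 11.9
tool_pos: [0.4942, -0.186, 0.1099]
eef_rot: [0.948, 0.318, 0.001, 0.001]
contact_force: [0.5, -0.4, 4.6]
opening: 0.705
finger_force: 61.1
```

Run:
```python
from h import *
s=get_state();print(s["tool_pos"],s["eef_rot"],s["contact_force"],s["moment"],s["opening"],s["finger_force"])
```

```text
[ 0.49424951 -0.18596191  0.10991087] [9.48244681e-01 3.17537717e-01 1.04002508e-03 8.60908662e-04] [ 0.4665904  -0.40580222  4.58090537] [ 0.08383999  0.08192496 -0.19796736] 0.704642294100406 61.0678593814373
```

Emit:
send_rows:
  motion:
    - {"x": 0,"y": 0,"z": -0.015,"rx": 0,"ry": 0,"rz": -0.075,"jaw": 5.5}
    - {"x": 0,"y": 0,"z": -0.015,"rx": 0,"ry": 0,"rz": -0.075,"jaw": 5.5}
    - {"x": 0,"y": 0,"z": -0.015,"rx": 0,"ry": 0,"rz": -0.075,"jaw": 5.5}
    - {"x": 0,"y": 0,"z": -0.015,"rx": 0,"ry": 0,"rz": -0.05,"jaw": 5.5}
    - {"x": 0,"y": 0,"z": 0,"rx": 0,"ry": 0,"rz": 0,"jaw": 5.5}

```text
clock: 12.4
tool_pos: [0.4945, -0.1855, 0.1107]
eef_rot: [0.896, 0.444, 0.001, 0.001]
contact_force: [0.0, 0.9, 5.8]
opening: 0.702
finger_force: 61.1
```

Run:
```python
from h import *
s=get_state();print(s["tool_pos"],s["eef_rot"],s["contact_force"],s["moment"],s["opening"],s["finger_force"])
```

```text
[ 0.49449219 -0.185473    0.11068509] [8.95942123e-01 4.44168051e-01 1.31274492e-03 8.54962808e-04] [0.03121191 0.9050011  5.82647342] [0.12430507 0.06771613 0.01578338] 0.7020271870337427 61.06737253256142
```

Emit:
send_rows:
  motion:
    - {"x": 0,"y": 0,"z": -0.02,"rx": 0,"ry": 0,"rz": -0.03,"jaw": 5.5}
    - {"x": 0,"y": 0,"z": -0.02,"rx": 0,"ry": 0,"rz": -0.03,"jaw": 5.5}
    - {"x": 0,"y": 0,"z": -0.05,"rx": 0,"ry": 0,"rz": 0,"jaw": 5.5}
    - {"x": 0,"y": 0,"z": -0.05,"rx": 0,"ry": 0,"rz": 0,"jaw": 5.5}
    - {"x": 0,"y": 0,"z": 0,"rx": 0,"ry": 0,"rz": 0,"jaw": 5.5}

```text
clock: 12.9
tool_pos: [0.4941, -0.1856, 0.1113]
eef_rot: [0.883, 0.47, 0.001, 0.001]
contact_force: [2.2, -0.3, 3.5]
opening: 0.701
finger_force: 61.1
```

Run:
```python
from h import *
s=get_state();print(s["tool_pos"],s["eef_rot"],s["contact_force"],s["moment"],s["opening"],s["finger_force"])
```

```text
[ 0.49407907 -0.18559607  0.11128346] [8.82671410e-01 4.69989727e-01 7.38108154e-04 5.42154563e-04] [ 2.21567939 -0.30457579  3.50137988] [ 0.02210788 -0.40998576 -0.04718817] 0.7009674453923523 61.09605941455811
```

Emit:
send_rows:
  motion:
    - {"x": 0,"y": 0,"z": -0.1,"rx": 0,"ry": 0,"rz": 0,"jaw": 5.5}
    - {"x": 0,"y": 0,"z": -0.1,"rx": 0,"ry": 0,"rz": 0,"jaw": 5.5}
    - {"x": 0,"y": 0,"z": 0,"rx": 0,"ry": 0,"rz": 0,"jaw": 5.5}
    - {"x": 0,"y": 0,"z": 0,"rx": 0,"ry": 0,"rz": 0,"jaw": 5.5}
    - {"x": 0,"y": 0,"z": 0,"rx": 0,"ry": 0,"rz": 0,"jaw": 5.5}

```text
clock: 13.4
tool_pos: [0.4929, -0.1854, 0.1127]
eef_rot: [0.883, 0.47, -0.0, -0.0]
contact_force: [0.6, 0.5, -0.6]
opening: 0.705
finger_force: 60.5
```

Run:
```python
from h import *
s=get_state();print(s["tool_pos"],s["contact_force"],s["moment"],s["opening"])
```

```text
[ 0.49288511 -0.1854373   0.11273422] [ 0.6044791   0.51448106 -0.58517862] [ 0.0065457  -0.22893427  0.00898765] 0.7052527537012591
```

Emit:
send_rows:
  motion:
    - {"x": 0,"y": 0,"z": -0.1,"rx": 0,"ry": 0,"rz": 0,"jaw": 5.5}
    - {"x": 0,"y": 0,"z": -0.1,"rx": 0,"ry": 0,"rz": 0,"jaw": 5.5}
    - {"x": 0,"y": 0,"z": 0,"rx": 0,"ry": 0,"rz": 0,"jaw": 5.5}
    - {"x": 0,"y": 0,"z": 0,"rx": 0,"ry": 0,"rz": 0,"jaw": 5.5}
    - {"x": 0,"y": 0,"z": 0,"rx": 0,"ry": 0,"rz": 0,"jaw": 5.5}

```text
clock: 13.9
tool_pos: [0.493, -0.1856, 0.115]
eef_rot: [0.883, 0.47, -0.0, -0.0]
contact_force: [0.0, 0.6, -0.2]
opening: 0.707
finger_force: 60.5
```

Run:
```python
from h import *
s=get_state();print(s["tool_pos"],s["contact_force"],s["moment"],s["opening"])
```

```text
[ 0.49300163 -0.18556881  0.11496084] [ 0.01049507  0.61059745 -0.22200389] [ 0.0242131  -0.0553734   0.00699792] 0.7067548156628481
```

The cap is free, with only its own weight on the wrist. I lift it straight to about 15 mm above the mouth.

Emit:
send_rows:
  motion:
    - {"x": 0,"y": 0,"z": -0.4,"rx": 0,"ry": 0,"rz": 0,"jaw": 5.5}
    - {"x": 0,"y": 0,"z": -0.5,"rx": 0,"ry": 0,"rz": 0,"jaw": 5.5}
    - {"x": 0,"y": 0,"z": -0.5,"rx": 0,"ry": 0,"rz": 0,"jaw": 5.5}
    - {"x": 0,"y": 0,"z": -0.5,"rx": 0,"ry": 0,"rz": 0,"jaw": 5.5}
    - {"x": 0,"y": 0,"z": -0.4,"rx": 0,"ry": 0,"rz": 0,"jaw": 5.5}

```text
clock: 14.4
tool_pos: [0.4934, -0.1856, 0.1386]
eef_rot: [0.883, 0.47, 0.0, 0.0]
contact_force: [-0.6, -0.3, 0.4]
opening: 0.7
finger_force: 60.5
```

Emit:
send_rows:
  motion:
    - {"x": 0,"y": 0,"z": 0,"rx": 0,"ry": 0,"rz": 0,"jaw": 5.5}
    - {"x": 0,"y": 0,"z": 0,"rx": 0,"ry": 0,"rz": 0,"jaw": 5.5}
    - {"x": 0,"y": 0,"z": 0,"rx": 0,"ry": 0,"rz": 0,"jaw": 5.5}
    - {"x": 0,"y": 0,"z": 0,"rx": 0,"ry": 0,"rz": 0,"jaw": 5.5}
    - {"x": 0,"y": 0,"z": 0,"rx": 0,"ry": 0,"rz": 0,"jaw": 5.5}

```text
clock: 14.9
tool_pos: [0.4931, -0.1854, 0.1378]
eef_rot: [0.883, 0.47, -0.0, -0.0]
contact_force: [0.7, 0.1, 0.1]
opening: 0.703
finger_force: 60.5
```

Run:
```python
from h import *
s=snapshot("scene")
cv2.imwrite("pics/s3.png",cv2.resize(s["img"][90:260,210:380],None,fx=3.5,fy=3.5,interpolation=2)[:,:,::-1])
s=get_state();print(s["tool_pos"],s["contact_force"],s["opening"])
```

```text
[ 0.49316213 -0.18544629  0.13781998] [-0.31728767 -0.2644639  -0.55148225] 0.7032539178177313
```

View pics/s3.png

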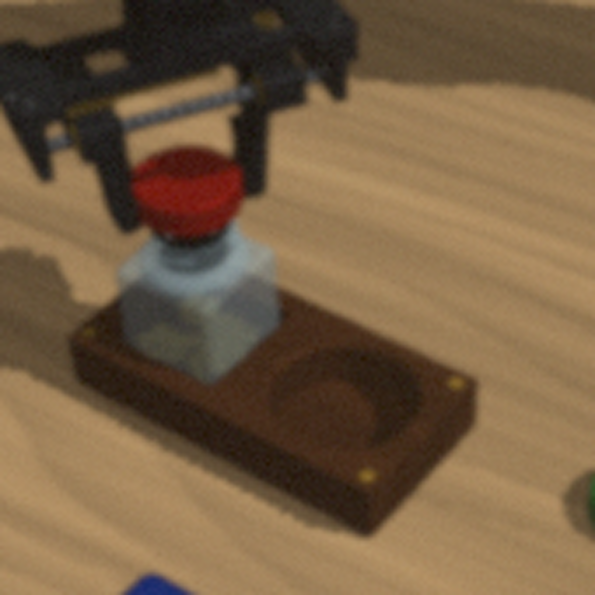

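The jar is seated in the square socket at crop (200,310), its neck is visible at (190,245), and the red cap is held level above it at (190,190).

```bash
python3 -c "
from plant import *
print(finish_job())"
```

```text
the job is handed in; nothing more can be done
None
```

The job is handed in: the jar is home in the square socket, and the unscrewed red cap is held level about 15 mm above its mouth; no verdict was returned.

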